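# Register two tube blocks in a block heater and close its gate

## Task

Load the block heater on the bench. Put the long tube block into the corner of the heating plate and the short one next to it in line, bores up, and push them fully home while the gate is still open: both flat against the back rail, the long block's end against the end stop, the short block's end against the long block. Then swing the retaining gate fully shut in front of them, without knocking over or shifting the other things on the bench.

Things in the scene. Friction and masses are not known exactly. Their poses are not given: they have to be found in the camera images.
- heater: Fixed block heater: low white case 165 (its x) x 280 (its y) mm, on top a flat aluminium heating plate 150 x 262 mm, its surface 42 mm above the bench. Origin: centre of the underside, on the bench. +x points from the control panel to the back rail, +y to the end stop. The blocks' home is the corner of rail and stop; the plate is open in front of the rail and at its -y end.
- nest_corner (a point): Corner on the plate surface (42 mm up) where the planes of the rail's and end stop's inner faces meet: heater (+55, +105, +42) mm. Home block centres lie 25 mm in front of the rail face.
- back_rail (a point): Middle of the top inner edge of the steel back rail: 12 mm thick, 30 mm tall (top 72 mm above the bench), flat inner face at heater x = +55 mm facing -x, running from y = -98 to +117 mm.
- end_stop (a point): Middle of the top inner edge of the steel end stop: 12 mm thick, 30 mm tall, inner face at heater y = +105 mm facing -y, running from x = +10 to +49 mm.
- gate (a joint): Angle (rad) of the retaining gate, a steel bar 10 mm thick, 26 mm tall (46 to 72 mm above the bench), 166 mm long from an upright hinge. 0 = fully shut at its hard stop, along heater -y, 1.5 mm clear of the fronts of home blocks. Grows as it swings out to the panel side (1.57: along heater -x), up to 2.6. Friction 0.08 N m: stays where left; swings when pushed on the bar.
- gate_hinge (a point): On the gate's hinge axis, at half the bar's height (59.5 mm above the bench), at heater x = -1.5, y = +118.5 mm.
- gate_knob (a point): Centre of the small black knob (18 mm wide, top 96 mm above the bench) standing on the bar, 150 mm from the hinge axis.
- long_block: Loose aluminium tube block 50 (x) x 110 (y) x 45 (z) mm, ten bores in its top in two rows of five; 0.3 to 0.6 kg. Origin: centre of the underside. Alike after a half turn. Starts upright on the bench.
- short_block: Loose aluminium tube block 50 (x) x 75 (y) x 45 (z) mm, six bores in two rows of three; 0.2 to 0.4 kg. Origin: centre of the underside. Alike after a half turn. Starts upright on the bench.
- reagent_bottle: Bystander: white reagent bottle 58 mm wide, 106 mm tall, red cap. Origin: centre of the underside.
- specimen_cup: Bystander: lidded specimen cup 52 mm wide, 68 mm tall. Origin: centre of the underside.
- bench_timer: Bystander: white bench timer standing upright, 28 x 66 x 63 mm. Origin: centre of the underside.
- carton: Bystander: small carton 61 x 90 x 46 mm. Origin: centre of the underside.
- canister: Bystander: slim canister 41 mm wide, 100 mm tall, standing. Origin: centre of the underside.
- reagent_small: Bystander: small reagent bottle 38 mm wide, 70 mm tall. Origin: centre of the underside.
Mind the look-alikes: they are no part of the job. Leave any orange look-alike of the long_block alone.

How it is judged:
On the way:
1. both blocks are home against the rail, the end stop and each other while the gate is still well open (x of long_block in the frame of heater between 0.0275 and 0.033 m and y of long_block in the frame of heater between 0.0475 and 0.053 m and z of long_block in the frame of heater between 0.039 and 0.045 m and angle between each of long_block, short_block's own z axis and vertical below 0.05 rad and angle between the y axis of each of long_block, short_block and the y axis of heater, either way round below 0.03 rad and x of short_block in the frame of heater between 0.0275 and 0.033 m and y of short_block in the frame of heater between -0.0475 and -0.0395 m and z of short_block in the frame of heater between 0.039 and 0.045 m and distance between long_block and short_block below 0.0955 m and value of joint gate above 0.6 rad), for 0.2 s.
At the end, for the whole second after the job is handed in: Both blocks stand bores up and at rest on the heating plate, parallel to the back rail within 0.03 rad and within 2.5 mm of it, the long block within 2.5 mm of the end stop and the short block within 3 mm of the long block's end; the gate is shut within 0.03 rad; nothing is held (x of long_block in the frame of heater between 0.0275 and 0.033 m and y of long_block in the frame of heater between 0.0475 and 0.053 m and z of long_block in the frame of heater between 0.039 and 0.045 m and angle between each of long_block, short_block's own z axis and vertical below 0.05 rad and angle between the y axis of each of long_block, short_block and the y axis of heater, either way round below 0.03 rad and x of short_block in the frame of heater between 0.0275 and 0.033 m and y of short_block in the frame of heater between -0.0475 and -0.0395 m and z of short_block in the frame of heater between 0.039 and 0.045 m and distance between long_block and short_block below 0.0955 m and value of joint gate below 0.03 rad and linear speed of each of long_block, short_block below 0.01 m/s); the robot touches nothing.
It fails at once if one of the six bystanders is shifted by more than 30 mm (distance of any of reagent_bottle, specimen_cup, bench_timer, carton, canister, reagent_small from where it was at the start of the episode above 0.03 m).
It fails at once if one of the six bystanders is knocked over (angle between any of reagent_bottle, specimen_cup, bench_timer, carton, canister, reagent_small's own z axis and vertical above 0.5 rad).
It also fails if it takes over 72 s, if anything falls off the work surface, if the arm or the gripper's body presses on something with over 40 N, if the wrist force passes 120 N, or if a joint passes its speed limit or range.

## Robot

A 6-joint arm with a two-finger parallel gripper is mounted at the origin on a cart in front of the work surface, level with it; the furniture and walls round the work are solid. World frame = base frame: x ahead of the robot, y to its left, z up, the work surface at z = 0. Lengths are in m, angles in rad, forces in N, time in s.
With the tool pointing down it reaches from about 0.325 to 0.9 m from the base axis. Payload 3.5 kg.
Tool frame: the origin (TCP) lies at the very end of the fingers, on their centre line; the grasp point (between the pads) lies bot.grip_point_offset behind it (bot.grip_point_offset is the distance from the TCP to the grasp point, in m); z points along the fingers, y is the line along which they close (so a half turn about z gives the same grasp; the last joint's range is limited). The gripper opens to 85 mm and grips with 20 to 120 N. Pads are 22 mm wide; open, the fingers measure 114 mm over their backs; the gripper's body (76 mm by 85 mm) begins 54 mm behind the grasp point. The pads swing forward as they close: fully open they stand 13 mm farther back than shut.
Start: joints at [-1.275, 0.276, -0.026, 1.268, 0, 1.467], TCP at [0.243, -0.576, 0.231] pointing down, gripper open.
Joint ranges: [-3.12, 3.12], [-0.85, 1.88], [-1.08, 1.24], [-1.95, 2.15], [-1.57, 1.53], [-3.14, 3.14]. Speed limits (rad/s): [2.57, 2.57, 3.14, 3.14, 3.14, 3.14].

## Interface

Orientations are given as [roll, pitch, yaw] about the fixed x, y, z axes, in that order (R = Rz(yaw) Ry(pitch) Rx(roll)).
In Python, from workcell import readout, eyes, bot gives the robot as it stands.
- The arm moves only by the shell command python3 -m jog 'ROWS' [FORCE]. ROWS is JSON, a list of rows, each a list of 3 entries, a list of its own where there are three numbers: the shift along the tool's x, y, z scaled (see below), then the turn about the tool's z scaled (see below), then the opening, from 0 (shut) to 1 (fully open). A call has 1 to 5 rows; each row shifts and turns the commanded pose from where the row before left it, along the tool's axes as they then stand; what a row does not reach is not made up. The controller multiplies each number of a shift by 80 mm and each number of a turn by 360 degrees. A row lasts 1/8 s, in which the tool goes at most 62.5 mm and 10.7 degrees, less where a joint would pass 70% of its speed; a pose out of reach is approached as far as the arm can. A call with a number of a shift or a turn outside -1 to 1 is refused whole. A call with a gripper value outside its range is refused whole. The fingers move at their own pace and stop on an object; FORCE is the grip in N (left out, the last holds). Time passes only in rows, so rows that do not move let the fingers close. It gives the time, the measured TCP pose, the force, the opening and the grip force at its end, in the units of the state.
- readout.get_state(): the state, without advancing time (a new reading comes with each control period).
- eyes.get_image(name): name is "side" or "top" or "wrist"; returns (picture, depth): 420x560x3 uint8, blue, green, red; 420x560 float32, m along the optical axis (not along the pixel's ray), 0 where there is no reading.
- eyes.camera_model(name): a dict with "intrinsics" (3x3 intrinsics, pixels), "k1" (the pictures are not rectified: a ray, as slopes to the right and down, at radius r is drawn at 1 + k1 r^2 times it, then the intrinsics apply), "view" (4x4, takes a point from world to camera coordinates); the wrist camera has in their place "hand_eye" (4x4, takes a point from camera to tool coordinates, whose origin is the TCP and whose axes are the flange's). Camera axes: x right, y up, looking along -z (the intrinsics and any distortion apply to the point x, -y, -z); pixel columns grow to the right and rows downward; lengths in m; the calibration is good to about 2 mm. A picture is of the moment at which its call begins: read the wrist's pose just before it. camera_model takes no time and is no camera call.
- bot.close_job(): hands the job in; it is judged then, once.
The state is a dict: "time_s": time; "joint_pos": joint angles; "qvel": joint speeds; "effort": joint torques, N m; "ee_pos": TCP position; "orientation": TCP orientation; "ft_force": force on the tool from outside, world axes, zero at the start; "ft_torque": the same for the moment, N m; "width": opening from 0.0 (shut) to 1.0 (fully open); "finger_force": force on a finger pad.
Only numpy, scipy, OpenCV 4.12 (cv2) and the standard library are available. Lean on these libraries where they do the work, as an engineer would, in place of code of your own. Each camera call takes 0.05 s, during which the arm holds its last target. There are 200 camera calls.

## Working session

There is one attempt and no reset: what is moved stays moved. The work goes in short steps, Python scripts to look and compute and a shell command to move; the robot and the scene stay as the last step left them, time stands still between calls to the robot, and variables do not carry over. Pictures are saved under pics/ and viewed, at most 11 in all, crops included, and the job is handed in when it is done.

```bash
mkdir -p pics; ls
cat > h.py <<'E'
import numpy as np, cv2
from scipy.spatial.transform import Rotation as R
from workcell import readout, eyes, bot
def grab(n):
    s=readout.get_state(); im,d=eyes.get_image(n); np.savez(f'{n}.npz',im=im,d=d,p=s['ee_pos'],o=s['orientation']); return im,d
def pose(n,z=None):
    m=eyes.camera_model(n)
    if n=='wrist':
        T=np.eye(4);T[:3,:3]=R.from_euler('xyz',z['o']).as_matrix();T[:3,3]=z['p'];return m,T@np.array(m['hand_eye'])
    return m,np.linalg.inv(np.array(m['view']))
def rays(n,px):
    z=np.load(f'{n}.npz');m,T=pose(n,z);K=np.array(m['intrinsics']);px=np.array(px,float).reshape(-1,2)
    q=np.c_[(px[:,0]-K[0,2])/K[0,0],(px[:,1]-K[1,2])/K[1,1]];u=q.copy()
    for _ in range(20): u=q/(1+m['k1']*(u**2).sum(1,keepdims=True))
    return np.c_[u[:,0],-u[:,1],-np.ones(len(u))],T,z
def atz(n,px,h):
    r,T,z=rays(n,px);d=r@T[:3,:3].T;o=T[:3,3];return o+d*((h-o[2])/d[:,2])[:,None]
def atd(n,px):
    r,T,z=rays(n,px);p=np.array(px,int).reshape(-1,2);return (r*z['d'][p[:,1],p[:,0]][:,None])@T[:3,:3].T+T[:3,3]
def cloud(n):
    g=np.stack(np.meshgrid(np.arange(560),np.arange(420)),-1).reshape(-1,2)
    return atd(n,g).reshape(420,560,3)
E
python3 - <<'E'
from h import *
print(readout.get_state(),bot.grip_point_offset)
for n in('top','side'):
    im,d=grab(n);cv2.imwrite(f'pics/{n}0.png',cv2.resize(im,(800,600)));m,T=pose(n);print(n,T.round(3),m['intrinsics'],m['k1'])
E
```

```text
pics
{'time_s': 0.0, 'joint_pos': array([-1.27537860e+00,  2.77153309e-01, -2.78924336e-02,  1.26805007e+00,
       -4.84562779e-06,  1.46741978e+00]), 'qvel': array([ 2.50133763e-04, -5.72970761e-04, -4.96839792e-04, -2.07537822e-03,
       -3.49916301e-06, -1.22794551e-03]), 'effort': array([ 5.59591954e-04, -4.45512879e+01,  2.95202905e+01,  1.64532254e-02,
       -1.45524092e-05, -5.30070238e-06]), 'ee_pos': array([ 0.24246036, -0.57518315,  0.23014169]), 'orientation': array([-3.13930495e+00, -2.32469461e-04,  3.98794012e-01]), 'ft_force': array([-0.43580815, -0.76288184, -0.41561085]), 'ft_torque': array([-0.01600146,  0.02601193,  0.01109308]), 'finger_force': 0.0, 'width': 0.9968428501083884} 0.0187
top [[ 0.233  0.766 -0.599 -0.785]
 [-0.972  0.178 -0.151 -0.406]
 [-0.009  0.617  0.787  1.808]
 [ 0.     0.     0.     1.   ]] [[546.81460562   0.         276.07589818]
 [  0.         546.81460562 205.83528028]
 [  0.           0.           1.        ]] -0.003999479181240927
side [[ 0.9    0.209 -0.383 -0.191]
 [-0.437  0.426 -0.792 -1.571]
 [-0.003  0.88   0.475  0.98 ]
 [ 0.     0.     0.     1.   ]] [[470.36655371   0.         282.5912491 ]
 [  0.         470.36655371 206.66157816]
 [  0.           0.           1.        ]] -0.015820571015503156
```

View pics/top0.png

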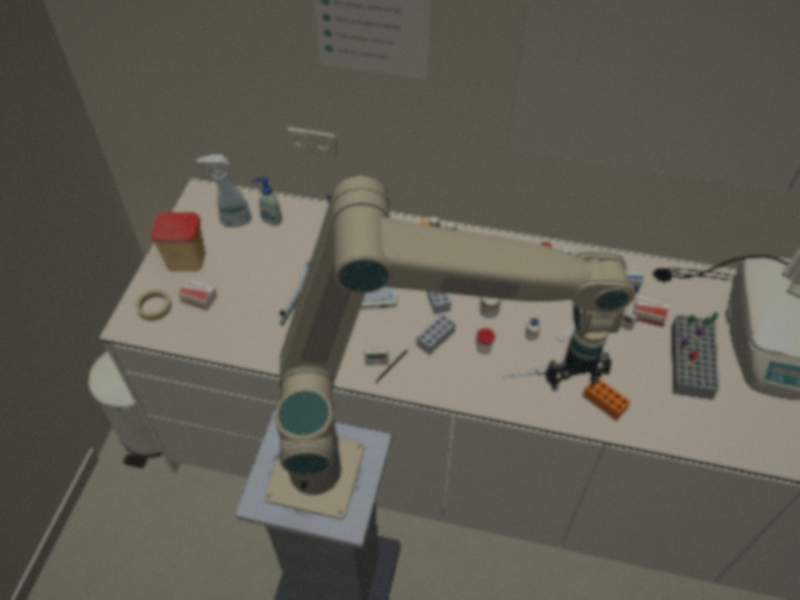

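View pics/side0.png

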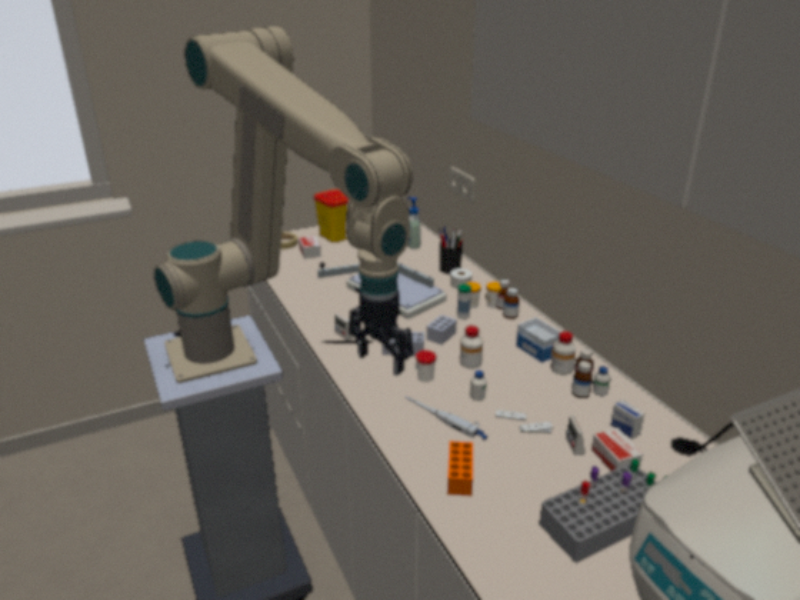

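The top picture shows the grey long block at (437,333), the short one at (438,298), the orange look-alike at (607,398), and the heater mostly hidden under the arm at about (375,290). The gate is swung out, with its knob at (284,318). The side view shows the heater plate at (400,285) and the gate knob at (322,268).

Run:
```python
from h import *
s=np.array([.7,.7])
for nm,n,p,h in [('long','top',(437,333),.045),('short','top',(438,298),.045),('cupred','top',(486,337),.068),('knob','top',(284,318),.09),('white490','top',(490,308),.07),('timer?','top',(376,357),.05),('smallbottle','top',(533,325),.07),
 ('short','side',(441,329),.045),('knob','side',(322,267),.09),('hinge','side',(368,268),.07),('plate','side',(400,290),.042),('plateR','side',(444,292),.042),('plateBack','side',(398,262),.072),('cup','side',(427,357),.068),('redbottle','side',(472,331),.106),('small','side',(479,376),.07),('canister','side',(464,290),.1),('timer','side',(342,325),.06)]:
    q=np.array([p])*s; print(nm,n,atz(n,q,h)[0].round(3),atd(n,q)[0].round(3))
```

```text
long top [ 0.451 -0.215  0.045] [ 0.447 -0.215  0.05 ]
short top [ 0.571 -0.193  0.045] [ 0.582 -0.192  0.031]
cupred top [ 0.452 -0.349  0.068] [ 0.454 -0.349  0.065]
knob top [0.373 0.198 0.09 ] [0.386 0.204 0.072]
white490 top [ 0.55  -0.344  0.07 ] [ 0.565 -0.344  0.05 ]
timer? top [ 0.332 -0.071  0.05 ] [ 0.337 -0.07   0.043]
smallbottle top [ 0.519 -0.468  0.07 ] [ 0.528 -0.469  0.058]
short side [ 0.571 -0.226  0.045] [ 0.572 -0.223  0.043]
knob side [0.384 0.186 0.09 ] [0.389 0.199 0.083]
hinge side [0.523 0.156 0.07 ] [ 0.214 -0.592  0.464]
plate side [0.571 0.029 0.042] [0.574 0.035 0.038]
plateR side [ 0.683 -0.04   0.042] [ 0.69  -0.027  0.034]
plateBack side [0.622 0.15  0.072] [ 0.687  0.287 -0.   ]
cup side [ 0.458 -0.36   0.068] [ 0.461 -0.353  0.063]
redbottle side [ 0.586 -0.356  0.106] [ 0.592 -0.347  0.099]
small side [ 0.528 -0.487  0.07 ] [ 0.534 -0.478  0.063]
canister side [ 0.685 -0.149  0.1  ] [ 0.694 -0.133  0.09 ]
timer side [ 0.331 -0.113  0.06 ] [ 0.34  -0.088  0.044]
```

Run:
```python
from h import *
im=np.load('top.npz')['im'];cv2.imwrite('pics/tc.png',cv2.resize(im[130:280,180:400],None,fx=3.6,fy=3.6,interpolation=cv2.INTER_CUBIC))
```

```text
(no output)
```

View pics/tc.png

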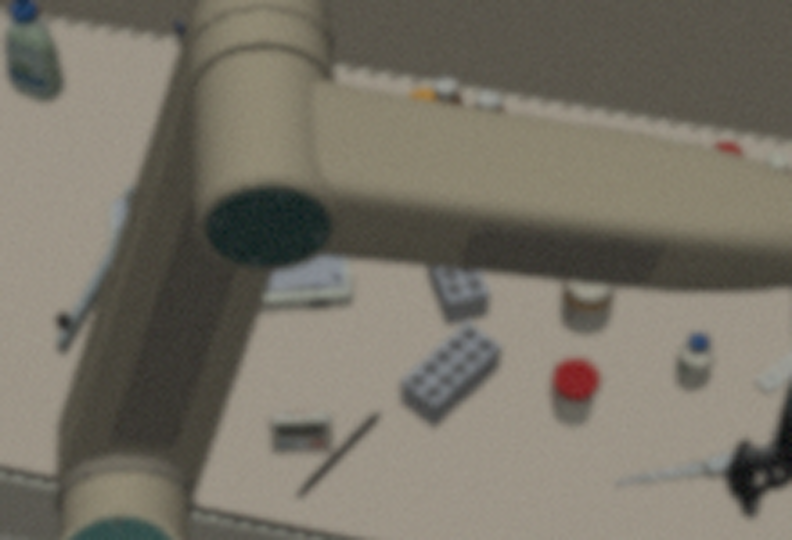

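The crop confirms the grey long block (2x5 bores) at crop (450,372), the short block (2x3) at crop (460,290) partly under the arm, the cup at (575,380), the timer at (300,432) and the knob at (64,322). I'll leave the orange one, over by the gripper, alone. Next I move the arm to look from close by.

```bash
python3 -m jog '[[[0.5,-0.4,-0.15],0,1],[[0.5,-0.4,-0.15],0,1],[[0.5,-0.4,-0.15],0,1],[[0.5,-0.4,-0.15],0,1],[[0.5,-0.4,-0.15],0,1]]' && python3 -m jog '[[[0.5,-0.4,-0.15],0,1],[[0.5,-0.4,-0.15],0,1],[[0.5,-0.4,-0.15],0,1],[[0.5,-0.4,-0.15],0,1],[[0,0,0],0,1]]'
python3 - <<'E'
from h import *
for n in('top','wrist','side'): im,d=grab(n)
a=np.load('top.npz')['im'];b=np.load('wrist.npz')['im']
cv2.imwrite('pics/w1.png',cv2.resize(b,(800,600)))
s=readout.get_state();print(s['ee_pos'],s['orientation'],s['time_s'],eyes.camera_model('wrist'))
E
```

```text
time_s: 0.72
ee_pos: [0.3652, -0.3491, 0.2912]
orientation: [-3.141, 0.0, 0.398]
ft_force: [0.1, 0.6, 0.3]
width: 1.001
finger_force: 0.0
time_s: 1.35
ee_pos: [0.4639, -0.1683, 0.34]
orientation: [3.141, -0.001, 0.404]
ft_force: [-0.7, -0.3, -0.7]
width: 1.001
finger_force: 0.0
[ 0.4620811  -0.17103292  0.33864197] [-3.14098529e+00  1.18608855e-03  3.98694332e-01] 1.5 {'intrinsics': array([[375.83881543,   0.        , 274.51497756],
       [  0.        , 375.83881543, 209.32981014],
       [  0.        ,   0.        ,   1.        ]]), 'k1': 0.0248430164831181, 'hand_eye': array([[ 1.91738388e-03,  9.52186979e-01,  3.05509872e-01,
         7.87176420e-02],
       [ 9.99997971e-01, -1.63690767e-03, -1.17422662e-03,
         5.04477607e-04],
       [-6.17991847e-04,  3.05511503e-01, -9.52188185e-01,
        -1.42342602e-01],
       [ 0.00000000e+00,  0.00000000e+00,  0.00000000e+00,
         1.00000000e+00]])}
```

View pics/w1.png

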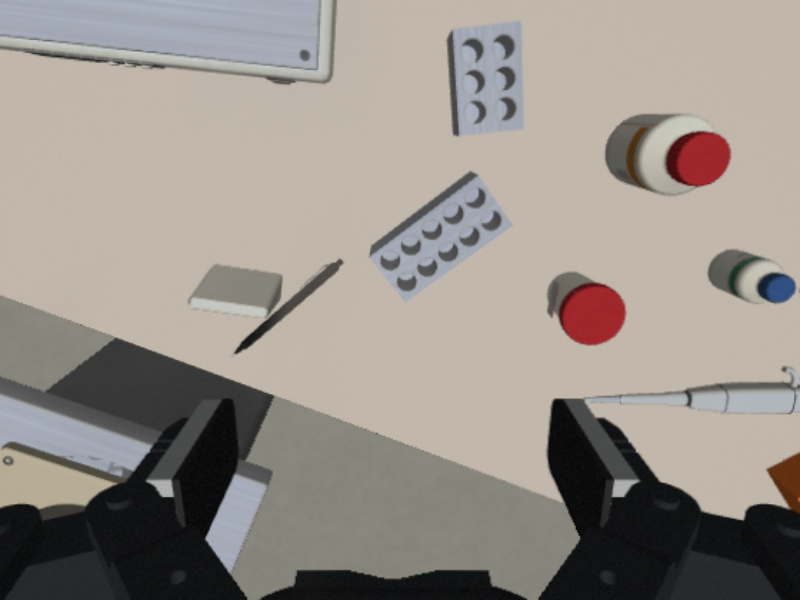

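The wrist view shows the long block with top corners at about (372,256),(479,178),(511,224),(406,300) and the short block with (455,30),(521,22),(523,129),(459,134). The heater's near corner is at (333,80), with no obstacle between the blocks and the heater. The next look is over the heater.

```bash
python3 - <<'E'
from h import *
for nm,p in [('long',[(372,256),(479,178),(511,224),(406,300)]),('short',[(455,30),(521,22),(523,129),(459,134)])]:
    c=atz('wrist',np.array(p)*.7,.045)[:,:2]; print(nm,c.mean(0),[np.linalg.norm(c[i]-c[i-1]).round(4) for i in range(4)],[np.degrees(np.arctan2(*(c[i]-c[i-1])[::-1])).round(1) for i in range(4)])
    pts=atd('wrist',(np.array(p).mean(0)*.7).reshape(1,2)); print(pts)
C=cloud('wrist')[:,:,:]
im=np.load('wrist.npz')['im']
E
python3 -m jog '[[[0.35,-0.5,0],0,1],[[0.35,-0.5,0],0.0297,1],[[0.35,-0.5,0],0.0297,1],[[0.0,-0.5,-0.2],0.0,1],[[0,0,0],0,1]]'
python3 - <<'E'
from h import *
for n in('top','wrist'): im,d=grab(n)
a=np.load('top.npz')['im'];b=np.load('wrist.npz')['im']
cv2.imwrite('pics/w2.png',cv2.resize(b,(800,600)))
s=readout.get_state();print(s['ee_pos'],s['orientation'],s['time_s'])
E
```

```text
long [ 0.46922536 -0.21189041] [np.float64(0.048), np.float64(0.1067), np.float64(0.0462), np.float64(0.1073)] [np.float64(59.8), np.float64(-30.4), np.float64(-119.6), np.float64(150.6)]
[[ 0.47050396 -0.21220314  0.04523297]]
short [ 0.59452526 -0.19410054] [np.float64(0.0726), np.float64(0.0481), np.float64(0.0742), np.float64(0.0494)] [np.float64(27.8), np.float64(-60.8), np.float64(-151.2), np.float64(117.3)]
[[ 0.59549173 -0.19357792  0.04546309]]
time_s: 2.12
ee_pos: [0.4994, 0.0066, 0.3558]
orientation: [3.141, -0.001, 0.041]
ft_force: [0.2, 0.9, -0.5]
width: 0.999
finger_force: 0.0
[0.49904675 0.00502806 0.35479051] [3.14098910e+00 7.10835211e-04 3.86669148e-02] 2.225
```

View pics/w2.png

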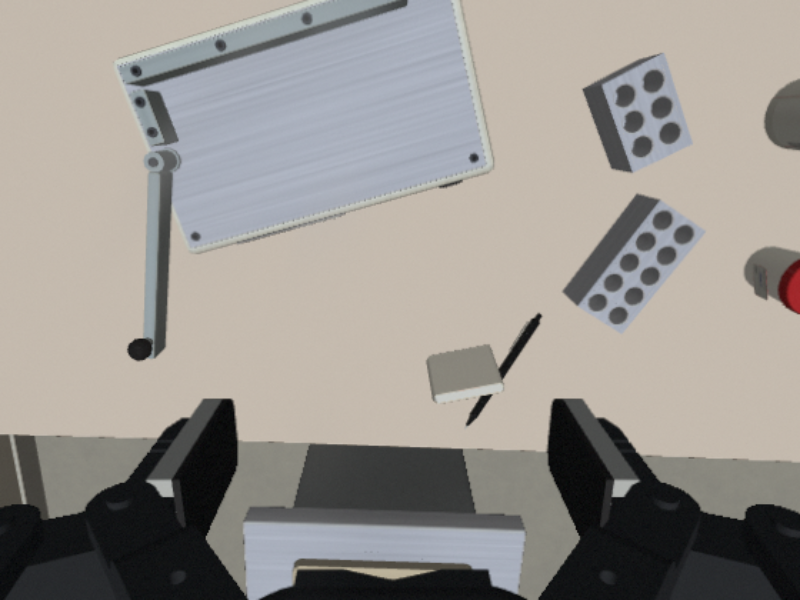

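The whole heater is in view. The case's front corners are at (192,252) and (492,172), the plate screws at (195,236) and (474,158), the hinge at (154,160), the knob at (140,348), the rail screws at (136,70),(306,18) and the stop at (140,101). The gate is about 1.5 rad open, and the blocks show again at (638,112) and (643,262).

Run:
```python
from h import *
f=lambda p,h: atz('wrist',np.array(p)*.7,h)[:,:2]
an=lambda a,b: np.degrees(np.arctan2(*(b-a)[::-1])).round(2)
sc=f([(474,158),(195,236)],.042);print('screws',sc,np.linalg.norm(sc[1]-sc[0]),an(*sc)-90)
rs=f([(306,18),(136,70)],.072);print('rail screws',rs,an(*rs)-90)
cc=f([(492,172),(192,252)],.04);print('case front',cc,np.linalg.norm(cc[1]-cc[0]),an(*cc)-90)
hg=f([(154,160)],.075)[0];kn=f([(140,348)],.096)[0];print('hinge,knob',hg,kn,np.linalg.norm(kn-hg))
L=[('long',[(637,195),(704,233),(622,333),(565,292)]),]
C=cloud('wrist');im=np.load('wrist.npz')['im']
# block tops from cloud
for nm,c,h in [('long',(638,265),.045),('short',(640,112),.045)]:
    m=(abs(C[:,:,2]-h)<.006).astype(np.uint8); m=cv2.morphologyEx(m,cv2.MORPH_CLOSE,np.ones((9,9)))
    n,l=cv2.connectedComponents(m); k=l[int(c[1]*.7),int(c[0]*.7)]
    ys,xs=np.where(l==k); P=atz('wrist',np.c_[xs,ys],h)[:,:2].astype(np.float32)
    r=cv2.minAreaRect(P*1000); print(nm,k,len(xs),r, P.mean(0))
for p in [(230,110),(330,150),(430,60),(220,48),(280,28)]: print(p,C[int(p[1]*.7),int(p[0]*.7)])
```

```text
screws [[ 0.55630091 -0.06012916]
 [ 0.48173886  0.17272217]] 0.24449794306172215 17.760000000000005
rail screws [[0.64804799 0.07198533]
 [0.60840644 0.19526185]] 17.83
case front [[ 0.54560473 -0.07635874]
 [ 0.46711523  0.17703011]] 0.2652668718011311 17.209999999999994
hinge,knob [0.54585526 0.18738852] [0.39975074 0.20347437] 0.14698736557777534
long 4 3739 ((469.9479675292969, -209.8048553466797), (54.43297576904297, 110.71443176269531), 60.67673873901367) [ 0.4716511  -0.21063085]
short 2 2774 ((594.8162231445312, -192.2119903564453), (76.20257568359375, 52.29496383666992), 29.203147888183594) [ 0.59536886 -0.19298379]
(230, 110) [0.58482231 0.1379438  0.04054996]
(330, 150) [0.55770552 0.05896557 0.04293497]
(430, 60) [ 0.62823088 -0.01943425  0.04062969]
(220, 48) [0.62629636 0.13328591 0.07372619]
(280, 28) [0.64131636 0.09038228 0.07262496]
```

```bash
for i in 1; do python3 -m jog '[[[0,0,0.12],-0.0275,1],[[0,0,0.12],-0.0275,1],[[0,0,0.12],-0.0275,1],[[0,0,0.12],-0.0275,1],[[0,0,0.12],-0.0275,1]]' && python3 -m jog '[[[0,0,0.12],-0.0275,1],[[0,0,0.12],-0.0275,1],[[0,0,0.12],-0.0275,1],[[0,0,0.12],-0.0275,1],[[0,0,0.12],-0.0275,1]]' && python3 -m jog '[[[0,0,0.12],-0.0275,1],[[0,0,0.12],-0.0275,1],[[0,0,0.12],-0.0275,1],[[0,0,0.12],-0.0275,1],[[0,0,0.12],-0.0275,1]]'; done | grep -v ft
cat > go.py <<'E'
import sys
from h import *
s=readout.get_state();y=s['orientation'][2]
t=np.array(eval(sys.argv[1]));M=R.from_euler('xyz',s['orientation']).as_matrix()
H=np.array([.5825,.0752]);a=np.radians(17.7);ex=np.array([np.cos(a),np.sin(a)]);ey=np.array([-ex[1],ex[0]])
if len(sys.argv)>3: t[:2]=H+t[0]*ex+t[1]*ey   # heater xy
d=(t-s['ee_pos'])@M/.08
dy=(np.degrees(y)-float(sys.argv[2])+180)%360-180
r=s['ee_pos'][:2]-H
print('t',s['time_s'],'pos',s['ee_pos'].round(4),'heater',(r@ex).round(4),(r@ey).round(4),'yaw',np.degrees(y).round(2),'j6',s['joint_pos'][5].round(2),'F',s['ft_force'].round(1),'w',s['width'].round(3),s['finger_force'])
print('shift units',d.round(3),'turn',(dy/360).round(4))
E
python3 go.py '[.4698,-.211,.13]' 150
```

```text
time_s: 2.85
ee_pos: [0.4987, 0.0041, 0.306]
orientation: [-3.141, 0.001, 0.906]
width: 0.999
finger_force: 0.0
time_s: 3.48
ee_pos: [0.4986, 0.0041, 0.258]
orientation: [-3.14, -0.0, 1.77]
width: 1.001
finger_force: 0.0
time_s: 4.1
ee_pos: [0.4985, 0.0041, 0.2101]
orientation: [-3.141, -0.001, 2.634]
width: 1.002
finger_force: 0.0Traceback (most recent call last):
  File "go.py", line 10, in <module>
    print('t',s['time_s'],'pos',s['ee_pos'].round(4),'heater',(r@ex).round(4),(r@ey).round(4),'yaw',np.degrees(y).round(2),'j6',s['joint_pos'][5].round(2),'F',s['ft_force'].round(1),'w',s['width'].round(3),s['finger_force'])
                                                                                                                                                                                          ^^^^^^^^^^^^^^^^
AttributeError: 'float' object has no attribute 'round'
```

```bash
sed -i "s/s\['width'\].round(3)/round(float(s['width']),3)/" go.py; python3 -m jog '[[[-0.2,-0.5,0.2],0,1],[[-0.2,-0.5,0.2],0,1],[[-0.2,-0.5,0.2],0,1],[[-0.2,-0.5,0.2],0,1],[[-0.2,-0.5,0.2],0,1]]' >/dev/null;  python3 -m jog '[[[0,0,0],0,1]]'>/dev/null
python3 - <<'E'
from h import *
im,d=grab('wrist')
C=cloud('wrist');m=(abs(C[:,:,2]-.045)<.006).astype(np.uint8);m=cv2.morphologyEx(m,cv2.MORPH_CLOSE,np.ones((9,9)));n,l,st,c=cv2.connectedComponentsWithStats(m)
for k in range(1,n):
    if st[k,4]>2000:
        ys,xs=np.where(l==k);P=atz('wrist',np.c_[xs,ys],.045)[:,:2].astype(np.float32);print(st[k],cv2.minAreaRect(P*1000),P.mean(0))
cv2.imwrite('pics/w3.png',im)
E
python3 go.py '[.4698,-.211,.03]' 150
```

```text
[ 233  128   84  165 9017] ((468.2400817871094, -210.4251708984375), (49.940513610839844, 109.72225952148438), 60.3032341003418) [ 0.46607468 -0.20918567]
[ 319  295   87   97 3520] ((588.6382446289062, -195.15731811523438), (70.41667938232422, 52.86497497558594), 28.84490966796875) [ 0.5835257  -0.20325467]
t 4.9 pos [ 0.4694 -0.2095  0.13  ] heater -0.1943 -0.2368 yaw 150.47 j6 -0.03 F [-0.1 -0.3  0.5] w 1.002 0.0
shift units [-0.017 -0.014  1.25 ] turn 0.0013
```

View pics/w3.png

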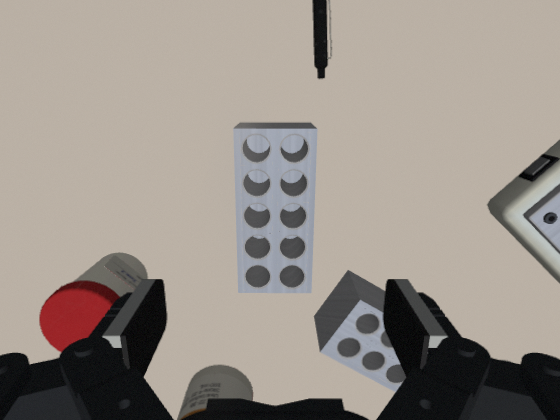

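The block is centred between the fingers, with its top at (275,208) and its axis aligned. Depth gives it as 49.9 x 109.7 mm, as expected. Descending to grip its top 15 mm.

```bash
python3 -m jog '[[[0,0,0.4],0,1],[[0,0,0.4],0,1],[[0,0,0.3],0,1],[[0,0,0.15],0,1],[[0,0,0],0,1]]' 60 >/dev/null; python3 go.py '[.4690,-.2095,.03]' 150.3;python3 -m jog '[[[0,0,0],0,0],[[0,0,0],0,0],[[0,0,0],0,0],[[0,0,0],0,0],[[0,0,0],0,0]]' 60;python3 go.py '[.4690,-.2095,.03]' 150.3
```

```text
t 5.525 pos [ 0.4708 -0.2069  0.0309] heater -0.1922 -0.2348 yaw 150.78 j6 -0.03 F [ 1.   0.3 -0.1] w 1.0 0.0
shift units [ 0.004 -0.039  0.011] turn 0.0013
time_s: 6.15
ee_pos: [0.4726, -0.209, 0.0332]
orientation: [-3.139, 0.003, 2.631]
ft_force: [-2.6, -1.4, 5.3]
width: 0.565
finger_force: 63.0
t 6.15 pos [ 0.4726 -0.209   0.0332] heater -0.1912 -0.2373 yaw 150.76 j6 -0.03 F [-2.6 -1.4  5.3] w 0.565 62.96928405761719
shift units [ 0.036 -0.027  0.04 ] turn 0.0013
```

```bash
python3 -m jog '[[[0,0,-0.3],0,0],[[0,0,-0.3],0.0,0],[[0,0,-0.3],0.024,0],[[0,0,-0.3],0.024,0],[[0,0,-0.3],0.024,0]]'>/dev/null; python3 -m jog '[[[0,0,0],0.024,0],[[0,0,0],0.024,0],[[0,0,0],0,0]]'; python3 go.py '[.022,.043,.13]' 107.7 h
```

```text
time_s: 7.15
ee_pos: [0.4709, -0.2069, 0.151]
orientation: [-3.141, -0.001, 1.879]
ft_force: [0.1, 0.1, -3.4]
width: 0.566
finger_force: 64.0
t 7.15 pos [ 0.4709 -0.2069  0.151 ] heater -0.1921 -0.2348 yaw 107.68 j6 0.72 F [ 0.1  0.1 -3.4] w 0.566 63.9501428604126
shift units [3.473 2.676 0.264] turn -0.0
```

```bash
python3 -m jog '[[[0.5,0.38,0],0,0],[[0.5,0.38,0],0,0],[[0.5,0.38,0],0,0],[[0.5,0.38,0],0,0],[[0.5,0.38,0],0,0]]'>/dev/null; python3 -m jog '[[[0.5,0.38,0],0,0],[[0.47,0.38,0],0,0],[[0,0,0],0,0]]'>/dev/null
python3 - <<'E'
from h import *
im,d=grab('wrist');cv2.imwrite('pics/w4.png',im)
E
python3 go.py '[.022,.043,.076]' 107.7 h
```

```text
t 8.2 pos [0.5903 0.1229 0.1507] heater 0.022 0.0431 yaw 107.87 j6 1.36 F [-0.4 -0.2 -3.9] w 0.562 64.23414587974548
shift units [-0.001  0.001  0.934] turn 0.0005
```

View pics/w4.png

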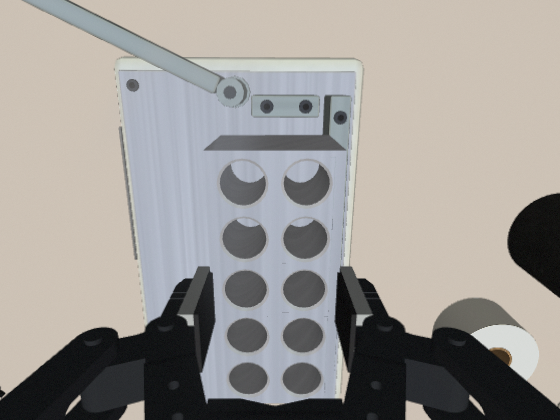

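The block hangs over the plate. The end stop's inner top edge runs from (253,118) to (319,115), and the rail's inner edge is at (325,97) to (327,137). I'll use these to refine the heater frame.

Run:
```python
from h import *
H=np.array([.5825,.0752]);a=np.radians(17.7);ex=np.array([np.cos(a),np.sin(a)]);ey=np.array([-ex[1],ex[0]])
for p,h in [((253,118),.072),((319,115),.072),((325,97),.072),((327,137),.072),((230,92),.075),((133,85),.042),((121,72),.04),((355,72),.042)]:
    q=atz('wrist',p,h)[0,:2]-H;print(p,(q@ex).round(4),(q@ey).round(4))
```

```text
(253, 118) 0.0114 0.106
(319, 115) 0.0492 0.1079
(325, 97) 0.0521 0.1178
(327, 137) 0.0544 0.0956
(230, 92) -0.001 0.1201
(133, 85) -0.0656 0.1234
(121, 72) -0.073 0.131
(355, 72) 0.074 0.1322
```

```bash
python3 -m jog '[[[0,0,0.3],0,0],[[0,0,0.3],0,0],[[0,0,0.2],0,0],[[0,0,0.1],0,0],[[0,0,0],0,0]]'; python3 -m jog '[[[0,0.05,0],0,0],[[0,0,0],0,0]]' | grep -A2 ori;python3 -m jog '[[[0,0.03,0],0,0],[[0,0,0],0,0]]'| grep -A2 ori;  python3 go.py '[.030,.043,.077]' 107.7 h
```

```text
time_s: 8.82
ee_pos: [0.5901, 0.1211, 0.0789]
orientation: [-3.141, -0.0, 1.877]
ft_force: [1.2, 0.6, -4.4]
width: 0.564
finger_force: 64.2
orientation: [3.139, 0.001, 1.878]
ft_force: [-0.4, 0.1, -3.8]
width: 0.567
orientation: [3.141, 0.0, 1.878]
ft_force: [-0.4, -1.2, -4.6]
width: 0.561
t 9.325 pos [0.597  0.1236 0.0796] heater 0.0285 0.0417 yaw 107.59 j6 1.36 F [-0.4 -1.2 -4.6] w 0.561 64.22563076019287
shift units [0.017 0.018 0.033] turn -0.0003
```

```bash
for i in 1 2; do python3 -m jog '[[[0,0.0125,0],0,0],[[0,0,0],0,0]]' | grep -A1 ft_; python3 go.py '[.030,.050,.077]' 107.7 h;done; python3 -m jog '[[[0.03,0,0],0,0],[[0.03,0,0],0,0],[[0,0,0],0,0]]' | grep ft_;  python3 go.py '[.030,.050,.077]' 107.7 h
```

```text
ft_force: [0.1, 0.5, -4.0]
width: 0.566
t 9.575 pos [0.5975 0.1238 0.0793] heater 0.0291 0.0417 yaw 107.58 j6 1.36 F [ 0.1  0.5 -4. ] w 0.566 64.22554135322571
shift units [0.104 0.011 0.029] turn -0.0003
ft_force: [-1.2, -0.2, -3.8]
width: 0.562
t 9.825 pos [0.598  0.1239 0.0792] heater 0.0296 0.0417 yaw 107.58 j6 1.36 F [-1.2 -0.2 -3.8] w 0.562 64.28076267242432
shift units [0.104 0.005 0.027] turn -0.0003
ft_force: [-2.3, -0.7, -3.6]
t 10.2 pos [0.5964 0.1288 0.0791] heater 0.0296 0.0468 yaw 107.6 j6 1.37 F [-2.3 -0.7 -3.6] w 0.558 64.1946816444397
shift units [0.039 0.005 0.026] turn -0.0003
```

```bash
python3 -m jog '[[[0.02,0.0125,0],0,0],[[0,0,0],0,0]]' >/dev/null; python3 go.py '[.030,.050,.077]' 107.7 h; python3 -m jog '[[[0.02,0.0125,0],0,0],[[0,0,0],0,0]]' >/dev/null; python3 go.py '[.030,.050,.077]' 107.7 h;python3 -m jog '[[[0.02,0.0125,0],0,0],[[0,0,0],0,0]]' >/dev/null; python3 go.py '[.030,.050,.077]' 107.7 h
```

```text
t 10.45 pos [0.5962 0.1298 0.0788] heater 0.0297 0.0478 yaw 107.58 j6 1.37 F [-3.6 -4.2 -3.3] w 0.565 64.32194709777832
shift units [0.027 0.004 0.023] turn -0.0003
t 10.7 pos [0.5959 0.131  0.0785] heater 0.0297 0.0491 yaw 107.57 j6 1.38 F [-4.9 -5.7 -2.6] w 0.56 64.35631513595581
shift units [0.012 0.004 0.019] turn -0.0004
t 10.95 pos [0.5958 0.1313 0.0785] heater 0.0297 0.0494 yaw 107.54 j6 1.38 F [-5.6 -9.1 -1.7] w 0.563 64.50767397880554
shift units [0.008 0.003 0.018] turn -0.0004
```

```bash
python3 -m jog '[[[0,0,0.025],0,0],[[0,0,0],0,0]]' >/dev/null; python3 go.py '[.030,.050,.074]' 107.7 h; python3 -m jog '[[[0,0,0.02],0,0],[[0,0,0],0,0]]' >/dev/null; python3 go.py '[.030,.050,.074]' 107.7 h
```

```text
t 11.2 pos [0.5959 0.1311 0.0774] heater 0.0298 0.0492 yaw 107.54 j6 1.38 F [-7.9 -9.3  3.3] w 0.559 65.02719283103943
shift units [0.01  0.003 0.043] turn -0.0004
t 11.45 pos [0.5959 0.1311 0.0762] heater 0.0298 0.0492 yaw 107.54 j6 1.38 F [-9.3 -9.3  4.1] w 0.563 65.23458659648895
shift units [0.01  0.003 0.028] turn -0.0004
```

```bash
for i in 1; do python3 -m jog '[[[0,0,0.02],0,0],[[0,0,0],0,0]]' >/dev/null; python3 go.py '[.030,.050,.074]' 107.7 h; python3 -m jog '[[[0,0,0.02],0,0],[[0,0,0],0,0]]' >/dev/null; python3 go.py '[.030,.050,.074]' 107.7 h;  done
```

```text
t 11.7 pos [0.5959 0.1312 0.0753] heater 0.0298 0.0493 yaw 107.54 j6 1.38 F [-10.  -10.1   8.5] w 0.568 65.5878335237503
shift units [0.009 0.003 0.016] turn -0.0004
t 11.95 pos [0.5959 0.1312 0.0752] heater 0.0298 0.0493 yaw 107.54 j6 1.38 F [-13.  -10.4  17. ] w 0.563 66.44402861595154
shift units [0.009 0.002 0.015] turn -0.0004
```

```bash
python3 -m jog '[[[0,0,0],0,0.8],[[0,0,0],0,0.8],[[0,0,-0.2],0,0.8],[[0,0,-0.4],0,1],[[0,0,-0.4],0,1]]' >/dev/null;python3 - <<'E'
from h import *
im,d=grab('wrist');cv2.imwrite('pics/w5.png',im)
E
python3 go.py '[.5945,-.1935,.16]' 28.6
```

```text
t 12.625 pos [0.6024 0.135  0.1599] heater 0.0372 0.0509 yaw 107.6 j6 1.38 F [1.4 0.  4.1] w 0.998 0.0
shift units [-3.884 -1.336 -0.009] turn 0.2194
```

View pics/w5.png

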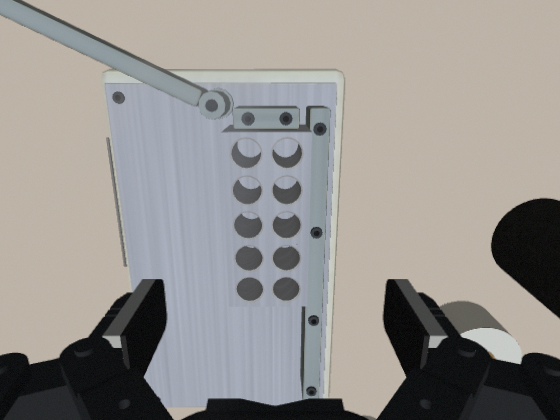

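The long block sits flush against the rail and the stop (edges at (305,130) and (250,130)). On to the short block.

```bash
python3 -m jog '[[[-0.555,-0.19,0],0,1],[[-0.555,-0.19,0],0,1],[[-0.555,-0.19,0],0,1],[[-0.555,-0.19,0],0,1],[[-0.555,-0.19,0],0,1]]' >/dev/null;python3 -m jog '[[[-0.555,-0.19,0],0,1],[[-0.555,-0.19,0],0,1],[[0,0,0],0.0275,1],[[0,0,0],0.0275,1],[[0,0,0],0.0275,1]]' >/dev/null;python3 -m jog '[[[0,0,0.1],0.0275,1],[[0,0,0.1],0.0275,1],[[0,0,0.1],0.0275,1],[[0,0,0],0.0275,1],[[0,0,0],0.0275,1]]' >/dev/null;python3 -m jog '[[[0,0,0],0,1]]'>/dev/null
python3 - <<'E'
from h import *
im,d=grab('wrist')
C=cloud('wrist');m=(abs(C[:,:,2]-.045)<.006).astype(np.uint8);m=cv2.morphologyEx(m,cv2.MORPH_CLOSE,np.ones((9,9)));n,l,st,c=cv2.connectedComponentsWithStats(m)
for k in range(1,n):
    if st[k,4]>2000:
        ys,xs=np.where(l==k);P=atz('wrist',np.c_[xs,ys],.045)[:,:2].astype(np.float32);print(st[k],cv2.minAreaRect(P*1000),P.mean(0))
E
python3 go.py '[.5945,-.193,.03]' 28.8
```

```text
[    0     0    74   182 12751] ((594.9955444335938, -39.505828857421875), (101.01902770996094, 41.28135299682617), 17.02796745300293) [ 0.59587735 -0.03928152]
[ 233  154   82  114 6553] ((595.0079345703125, -193.2652587890625), (75.81298065185547, 49.92055892944336), 29.054126739501953) [ 0.5962499  -0.19268636]
t 14.675 pos [ 0.5916 -0.1945  0.1293] heater -0.0733 -0.2597 yaw 28.56 j6 2.22 F [ 0.4  0.2 -0.5] w 1.003 0.0
shift units [ 0.039 -0.     1.241] turn -0.0007
```

```bash
python3 -m jog '[[[0.045,0,0.4],-0.001,1],[[0,0,0.4],0,1],[[0,0,0.28],0,1],[[0,0,0.15],0,1],[[0,0,0],0,1]]' 60 >/dev/null; python3 go.py '[.595,-.193,.03]' 29;python3 -m jog '[[[0,0,0],0,0],[[0,0,0],0,0],[[0,0,0],0,0],[[0,0,0],0,0],[[0,0,0],0,0]]' 60;python3 go.py '[.595,-.193,.03]' 29
python3 -m jog '[[[0,0,-0.3],0,0],[[0,0,-0.3],0.0,0],[[0,0,-0.3],-0.0275,0],[[0,0,-0.3],-0.0275,0],[[0,0,-0.3],-0.0275,0]]'>/dev/null; python3 -m jog '[[[0,0,0],-0.0275,0],[[0,0,0],-0.0275,0],[[0,0,0],-0.0275,0],[[0,0,0],-0.0275,0],[[0,0,0],-0.026,0]]' >/dev/null;python3 -m jog '[[[0,0,0],0,0]]'>/dev/null; python3 go.py '[.022,-.055,.13]' 107.54 h
```

```text
t 15.3 pos [ 0.5937 -0.1924  0.0296] heater -0.0707 -0.2583 yaw 28.8 j6 2.22 F [0.8 0.3 0.2] w 1.003 0.0
shift units [ 0.011  0.015 -0.005] turn -0.0006
time_s: 15.92
ee_pos: [0.5955, -0.1932, 0.0318]
orientation: [3.139, -0.002, 0.502]
ft_force: [0.4, -0.7, 6.2]
width: 0.565
finger_force: 64.4
t 15.925 pos [ 0.5955 -0.1932  0.0318] heater -0.0692 -0.2597 yaw 28.74 j6 2.22 F [ 0.4 -0.7  6.2] w 0.565 64.42567348480225
shift units [-0.004 -0.006  0.023] turn -0.0007
t 17.3 pos [ 0.5933 -0.1923  0.1493] heater -0.0711 -0.2581 yaw 107.29 j6 0.85 F [ 1.   0.2 -2.4] w 0.567 63.561251163482666
shift units [2.547 1.146 0.242] turn -0.0007
```

```bash
python3 -m jog '[[[0.51,0.23,0],0,0],[[0.51,0.23,0],0,0],[[0.51,0.23,0],0,0],[[0.51,0.23,0],0,0],[[0.51,0.23,0],0,0]]'>/dev/null; python3 -m jog '[[[0,0,0],0,0],[[0,0,0],-0.0007,0]]'>/dev/null; python3 go.py '[.022,-.055,.0785]' 107.54 h;  python3 -m jog '[[[0,0,0.3],0,0],[[0,0,0.3],0,0],[[0,0,0.2],0,0],[[0,0,0.08],0,0],[[0,0,0],0,0]]'>/dev/null; python3 go.py '[.030,-.0425,.0785]' 107.54 h
```

```text
t 18.175 pos [0.6204 0.0295 0.1497] heater 0.0222 -0.0551 yaw 107.6 j6 1.21 F [-0.1  0.7 -2. ] w 0.567 63.57601761817932
shift units [ 0.001 -0.002  0.89 ] turn 0.0002
t 18.8 pos [0.6207 0.0292 0.0796] heater 0.0224 -0.0555 yaw 107.6 j6 1.21 F [-0.  -0.5 -2.3] w 0.566 63.55369448661804
shift units [0.163 0.094 0.013] turn 0.0002
```

```bash
python3 -m jog '[[[0.06,0.05,0],0,0],[[0.05,0.03,0],0,0],[[0,0,0],0,0]]'>/dev/null; python3 go.py '[.030,-.0425,.0785]' 107.54 h;  python3 -m jog '[[[0.03,0.02,0],0,0],[[0,0,0],0,0]]'>/dev/null; python3 go.py '[.030,-.0425,.0785]' 107.54 h;  python3 -m jog '[[[0.015,0.015,0],0,0],[[0,0,0],0,0]]'>/dev/null; python3 go.py '[.030,-.0425,.0785]' 107.54 h
```

```text
t 19.175 pos [0.6247 0.0405 0.0802] heater 0.0297 -0.0459 yaw 107.7 j6 1.22 F [ 0.9  0.8 -3. ] w 0.561 63.56867551803589
shift units [0.042 0.004 0.022] turn 0.0004
t 19.425 pos [0.6242 0.0426 0.0795] heater 0.0298 -0.0438 yaw 107.66 j6 1.23 F [-2.3 -1.  -1.3] w 0.563 63.6961305141449
shift units [0.016 0.003 0.012] turn 0.0003
t 19.675 pos [0.6241 0.0431 0.0792] heater 0.0299 -0.0432 yaw 107.62 j6 1.23 F [-4.1 -4.6 -0.7] w 0.567 63.70874047279358
shift units [0.009 0.002 0.009] turn 0.0002
```

```bash
python3 -m jog '[[[0.025,0.015,0],0,0],[[0,0,0.025],0,0],[[0,0,0.02],0,0],[[0,0,0],0,0]]'>/dev/null; python3 go.py '[.030,-.0425,.0745]' 107.54 h;  python3 -m jog '[[[0,0,0.02],0,0],[[0,0,0],0,0]]'>/dev/null; python3 go.py '[.030,-.0425,.0745]' 107.54 h;  python3 -m jog '[[[0,0,0.02],0,0],[[0,0,0],0,0]]'>/dev/null; python3 go.py '[.030,-.0425,.0745]' 107.54 h
```

```text
t 20.175 pos [0.6233 0.0457 0.0753] heater 0.0299 -0.0405 yaw 107.63 j6 1.23 F [-6.6 -3.   1.1] w 0.565 63.85923743247986
shift units [-0.025  0.002  0.01 ] turn 0.0002
t 20.425 pos [0.6232 0.0458 0.074 ] heater 0.0299 -0.0404 yaw 107.63 j6 1.23 F [-7.1 -2.7  2.9] w 0.564 63.999481201171875
shift units [-0.026  0.002 -0.006] turn 0.0003
t 20.675 pos [0.6232 0.0458 0.0739] heater 0.0299 -0.0404 yaw 107.64 j6 1.23 F [-11.2  -3.6   9.4] w 0.566 64.87923681735992
shift units [-0.026  0.002 -0.007] turn 0.0003
```

```bash
python3 -m jog '[[[0,0,0],0,0.8],[[0,0,0],0,0.8],[[0,0,-0.2],0,0.8],[[0,0,-0.4],0,1],[[0,0,-0.4],0,1]]' >/dev/null;python3 -m jog '[[[-0.4,0,-0.4],0,0],[[-0.4,0,0],0,0],[[-0.3,0,0],0,0],[[0,0,0],0,0]]' 40 >/dev/null;python3 - <<'E'
from h import *
im,d=grab('wrist');cv2.imwrite('pics/w6.png',cv2.resize(im[60:330,130:490],None,fx=2.2,fy=2.2,interpolation=cv2.INTER_CUBIC))
E
python3 go.py '[.022,-.105,.062]' 107.6 h
```

```text
t 21.85 pos [ 0.6529 -0.0379  0.1846] heater 0.0327 -0.1291 yaw 107.58 j6 1.11 F [-0.8 -0.8 -0.1] w 0.054 0.0
shift units [ 0.299 -0.134  1.533] turn -0.0001
```

View pics/w6.png

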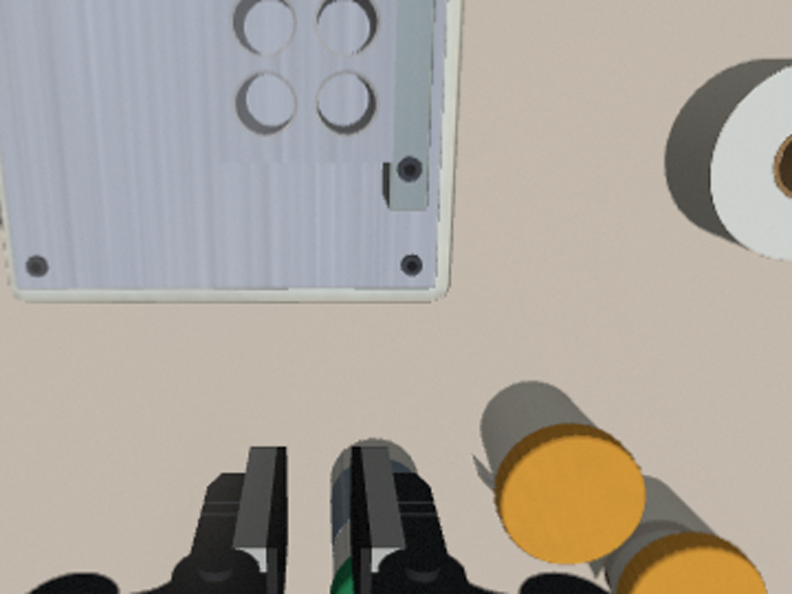

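The short block is flat on the plate against the rail. Its near edge is at crop (300,162), level with the rail's second-last screw. Now a gentle push from its free end with shut fingers, to make sure everything is home along the rail.

```bash
python3 -m jog '[[[0.15,-0.06,0.3],0,0],[[0,0,0.4],0,0],[[0,0,0.4],0,0],[[0,0,0.35],0,0],[[0,0,0],0,0]]' >/dev/null; python3 go.py '[.028,-.0925,.068]' 107.6 h; python3 -m jog '[[[0.1,0,0],0,0],[[0.1,0,0],0,0],[[0.05,0,0],0,0],[[0,0,0],0,0]]' >/dev/null; python3 go.py '[.028,-.0925,.068]' 107.6 h
```

```text
t 22.475 pos [ 0.6414 -0.026   0.0657] heater 0.0254 -0.1143 yaw 107.71 j6 1.12 F [-0.1  0.3 -0.1] w 0.001 0.0
shift units [ 0.273  0.033 -0.028] turn 0.0003
t 22.975 pos [ 0.639  -0.0079  0.0697] heater 0.0286 -0.0964 yaw 107.69 j6 1.15 F [ 0.2 -0.6 -1. ] w -0.001 0.0
shift units [ 0.049 -0.007  0.021] turn 0.0002
```

```bash
for i in 1; do python3 -m jog '[[[0.03,0,0],0,0],[[0,0,0],0,0]]' >/dev/null; python3 go.py '[.028,-.0925,.068]' 107.6 h; python3 -m jog '[[[0.03,0,0],0,0],[[0,0,0],0,0]]' >/dev/null; python3 go.py '[.028,-.0925,.068]' 107.6 h; python3 -m jog '[[[0.03,0,0],0,0],[[0,0,0],0,0]]' >/dev/null; python3 go.py '[.028,-.0925,.068]' 107.6 h; done
```

```text
t 23.225 pos [ 0.638  -0.0061  0.0689] heater 0.0281 -0.0943 yaw 107.65 j6 1.15 F [-0.  -0.4 -1. ] w -0.004 0.0
shift units [ 0.023 -0.002  0.012] turn 0.0001
t 23.475 pos [ 0.6372 -0.0037  0.0688] heater 0.0281 -0.0918 yaw 107.65 j6 1.16 F [0.4 0.9 0.5] w -0.001 0.0
shift units [-0.009 -0.002  0.01 ] turn 0.0001
t 23.725 pos [ 0.6365 -0.0015  0.0689] heater 0.0282 -0.0895 yaw 107.66 j6 1.16 F [ 0.1 -0.5 -0.8] w 0.003 0.081779128377093
shift units [-0.038 -0.002  0.011] turn 0.0002
```

```bash
for i in 1; do python3 -m jog '[[[0.03,0,0],0,0],[[0,0,0],0,0]]' >/dev/null; python3 go.py '[.028,-.0885,.068]' 107.6 h; python3 -m jog '[[[0.025,0,0],0,0],[[0,0,0],0,0]]' >/dev/null; python3 go.py '[.028,-.0885,.068]' 107.6 h; python3 -m jog '[[[0.02,0,0],0,0],[[0,0,0],0,0]]' >/dev/null; python3 go.py '[.028,-.0885,.068]' 107.6 h; done
```

```text
t 23.975 pos [ 6.365e-01 -6.000e-04  6.900e-02] heater 0.0283 -0.0887 yaw 107.61 j6 1.16 F [ 2.  -3.7 -0.7] w -0.004 2.461064737290144
shift units [ 0.002 -0.004  0.013] turn 0.0
t 24.225 pos [ 6.366e-01 -6.000e-04  6.940e-02] heater 0.0285 -0.0887 yaw 107.55 j6 1.17 F [ 2.4 -9.1 -1.8] w -0.002 4.652383960783482
shift units [ 0.002 -0.006  0.017] turn -0.0001
t 24.475 pos [ 6.366e-01 -6.000e-04  6.950e-02] heater 0.0285 -0.0886 yaw 107.5 j6 1.17 F [  2.1 -12.8  -1. ] w -0.002 6.33723758161068
shift units [ 0.002 -0.006  0.019] turn -0.0003
```

```bash
python3 -m jog '[[[0.03,0,0],0,0],[[0.03,0,0],0,0],[[0,0,0],0,0]]' >/dev/null; python3 go.py '[.028,-.0885,.068]' 107.6 h; python3 -m jog '[[[-0.25,0,0],0,0],[[-0.1,0,-0.4],0,0],[[0,0,-0.4],0,0],[[0,0,0],0,0]]' >/dev/null;  python3 go.py '[-.045,-.042,.12]' 107.6 h
```

```text
t 24.85 pos [ 6.366e-01 -5.000e-04  7.020e-02] heater 0.0285 -0.0885 yaw 107.36 j6 1.17 F [  2.7 -23.2  -1.5] w 0.001 11.471971571445465
shift units [ 0.001 -0.007  0.027] turn -0.0007
t 25.35 pos [ 0.6443 -0.0178  0.1361] heater 0.0306 -0.1074 yaw 107.66 j6 1.13 F [ 1.2 -0.4 -0.8] w -0.0 0.0
shift units [ 0.817 -0.947  0.195] turn 0.0002
```

```bash
python3 -m jog '[[[0.27,-0.315,0],0,0],[[0.27,-0.315,0],0,0],[[0.27,-0.315,0],0,0],[[0,0,0.4],0,0],[[0,0,0.4],0,0]]' >/dev/null; python3 -m jog '[[[0,0.2,0],0,0],[[0,0.1,0],0,0],[[0,0,0],0,0]]' >/dev/null;  python3 go.py '[-.01,-.042,.068]' 107.6 h; python3 -m jog '[[[0,0.05,0],0,0],[[0,0.05,0],0,0],[[0,0,0],0,0]]' >/dev/null;  python3 go.py '[-.01,-.042,.068]' 107.6 h
```

```text
t 26.35 pos [0.5757 0.0284 0.0705] heater -0.0207 -0.0425 yaw 107.68 j6 1.2 F [ 1.  -0.3  0.3] w 0.004 0.0
shift units [0.006 0.134 0.031] turn 0.0002
t 26.725 pos [0.581  0.0306 0.0692] heater -0.015 -0.042 yaw 107.65 j6 1.2 F [-0.1 -0.2 -0.2] w 0.002 0.0
shift units [0.    0.062 0.016] turn 0.0001
```

```bash
for i in 1; do python3 -m jog '[[[0,0.04,0],0,0],[[0,0,0],0,0]]' >/dev/null; python3 go.py '[-.01,-.042,.068]' 107.6 h; python3 -m jog '[[[0,0.04,0],0,0],[[0,0,0],0,0]]' >/dev/null; python3 go.py '[-.01,-.042,.068]' 107.6 h; python3 -m jog '[[[0,0.04,0],0,0],[[0,0,0],0,0]]' >/dev/null; python3 go.py '[-.01,-.042,.068]' 107.6 h; done
```

```text
t 26.975 pos [0.5839 0.0316 0.069 ] heater -0.012 -0.042 yaw 107.65 j6 1.21 F [ 0.3 -1.7  0.8] w -0.002 0.0
shift units [-0.     0.025  0.012] turn 0.0001
t 27.225 pos [0.5866 0.0326 0.0688] heater -0.009 -0.0418 yaw 107.66 j6 1.21 F [-0.4  0.7 -0.6] w -0.001 0.16937109176069498
shift units [-0.002 -0.013  0.01 ] turn 0.0002
t 27.475 pos [0.5868 0.0327 0.0687] heater -0.0088 -0.0418 yaw 107.63 j6 1.21 F [-7.  -2.4  6.1] w -0.002 3.8958661258220673
shift units [-0.003 -0.014  0.009] turn 0.0001
```

```bash
python3 -m jog '[[[0,0.06,0],0,0],[[0,0,0],0,0]]' >/dev/null; python3 go.py '[-.01,.05,.068]' 107.6 h; python3 -m jog '[[[0,-0.3,0],0,0],[[0.38,0,0],0,0],[[0.38,0,0],0,0],[[0.38,0,0],0,0],[[0,0.15,0],0,0]]' >/dev/null; python3 -m jog '[[[0,0.06,0],0,0],[[0,0,0],0,0]]' >/dev/null; python3 go.py '[-.009,.05,.068]' 107.6 h;python3 -m jog '[[[0,0.04,0],0,0],[[0,0,0],0,0]]' >/dev/null; python3 go.py '[-.009,.05,.068]' 107.6 h
```

```text
t 27.725 pos [0.5868 0.0328 0.0686] heater -0.0088 -0.0417 yaw 107.59 j6 1.21 F [-17.4  -7.3  15.4] w 0.001 9.354886470391648
shift units [ 1.147 -0.017  0.007] turn -0.0
t 28.6 pos [0.559  0.1194 0.0686] heater -0.009 0.0492 yaw 107.63 j6 1.36 F [-3.4  1.7  3.1] w -0.002 1.861979328095913
shift units [ 0.01  -0.     0.007] turn 0.0001
t 28.85 pos [0.5591 0.1193 0.0685] heater -0.0089 0.0492 yaw 107.59 j6 1.36 F [-10.4  -0.6   8.8] w -0.003 5.369816422462463
shift units [ 0.01  -0.001  0.006] turn -0.0
```

Both blocks stopped the finger at the same depth (-8.9 mm), so both are flush. The gate is next.

```bash
python3 -m jog '[[[0,-0.3,0],0,0],[[0,0,-0.45],0,0],[[0,0,-0.5],0,0],[[0,0,0],0,0]]' >/dev/null
python3 - <<'E'
from h import *
im,d=grab('wrist');cv2.imwrite('pics/w7.png',cv2.resize(im,(800,600)))
P=[]
for g in np.r_[2.1:0.0:15j]:
    off=5+14*abs(np.cos(g))+11*abs(np.sin(g)); u=np.array([-np.sin(g),-np.cos(g)]);n=np.array([-np.cos(g),np.sin(g)])
    P.append(np.array([-1.5,118.5])+110*u+off*n)
P=np.array(P);print(P.round(1).tolist());print((np.diff(P,axis=0)[:,::-1]/80).round(3).tolist())
E
python3 go.py '[-.085,.201,.14]' 107.6 h
```

```text
[[-85.6, 192.6], [-96.1, 178.2], [-104.3, 161.9], [-109.8, 144.2], [-112.4, 127.6], [-112.9, 112.8], [-111.4, 97.6], [-107.6, 82.4], [-101.5, 67.6], [-93.1, 53.5], [-82.4, 40.6], [-69.5, 29.2], [-54.7, 19.8], [-38.2, 12.8], [-20.5, 8.5]]
[[-0.181, -0.132], [-0.204, -0.102], [-0.221, -0.068], [-0.207, -0.033], [-0.186, -0.007], [-0.19, 0.019], [-0.19, 0.047], [-0.185, 0.076], [-0.176, 0.105], [-0.162, 0.134], [-0.142, 0.161], [-0.117, 0.186], [-0.088, 0.206], [-0.054, 0.221]]
t 29.4 pos [0.5429 0.1128 0.1471] heater -0.0263 0.0479 yaw 107.58 j6 1.35 F [-0.7  0.8 -1.6] w -0.003 0.0
shift units [ 1.913 -0.738  0.081] turn -0.0001
```

View pics/w7.png

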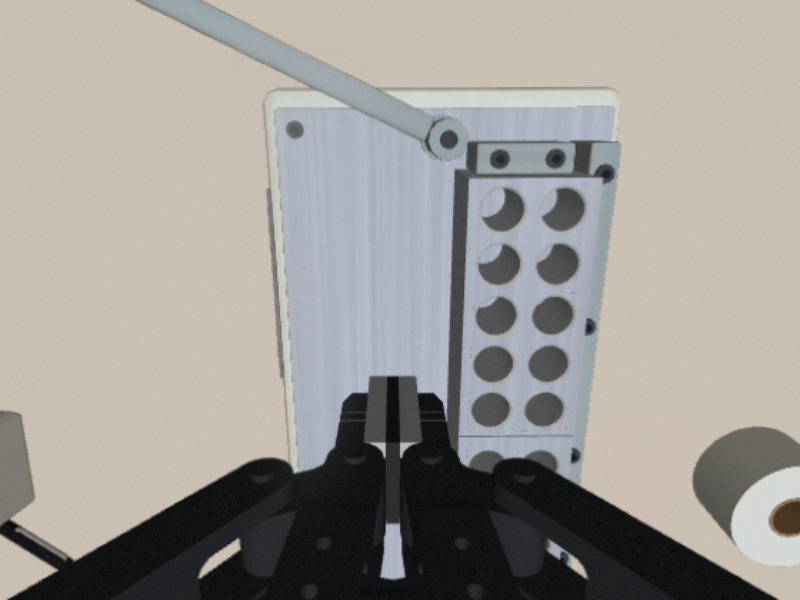

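The picture shows the long block against the stop and rail, and the short block tight against it (seam at (515,436)). Now the finger goes behind the gate bar.

```bash
python3 -m jog '[[[0.45,-0.126,0],0,0],[[0.45,-0.126,0],0,0],[[0.45,-0.126,0],0,0],[[0.45,-0.126,0],0,0],[[0,0,0],0,0]]' >/dev/null; python3 -m jog '[[[0,0,0.4],0,0],[[0,0,0.4],0,0],[[0,0,0.25],0,0],[[0,0,0],0,0]]' >/dev/null
python3 - <<'E'
from h import *
P=[]
G=np.r_[2.0:0.0:15j]
for g in G:
    off=5+14*abs(np.cos(g))+11*abs(np.sin(g)); u=np.array([-np.sin(g),-np.cos(g)]);n=np.array([-np.cos(g),np.sin(g)])
    P.append(np.array([-1.5,118.5])+90*u+off*n)
P=np.array(P);print(P.round(1).tolist());print((np.diff(P,axis=0)[:,::-1]/80).round(2).tolist())
E
python3 go.py '[-.0737,.1748,.062]' 107.6 h
```

```text
[[-74.7, 174.9], [-82.3, 162.6], [-88.0, 149.1], [-91.5, 134.6], [-93.1, 123.4], [-93.3, 111.9], [-92.0, 100.1], [-89.0, 88.2], [-84.3, 76.6], [-77.7, 65.4], [-69.3, 55.1], [-59.2, 45.9], [-47.5, 38.2], [-34.5, 32.3], [-20.5, 28.5]]
[[-0.15, -0.1], [-0.17, -0.07], [-0.18, -0.04], [-0.14, -0.02], [-0.14, -0.0], [-0.15, 0.02], [-0.15, 0.04], [-0.15, 0.06], [-0.14, 0.08], [-0.13, 0.1], [-0.11, 0.13], [-0.1, 0.15], [-0.07, 0.16], [-0.05, 0.18]]
t 30.525 pos [0.4565 0.2367 0.0585] heater -0.071 0.1922 yaw 107.57 j6 1.62 F [-0.5 -0.2 -0.2] w -0.0 0.0
shift units [-0.217 -0.034 -0.044] turn -0.0001
```

```bash
python3 -m jog '[[[-0.2,-0.05,-0.03],0,0],[[-0.15,-0.1,0],0,0],[[-0.17,-0.07,0],0,0],[[-0.18,-0.04,0],0,0],[[-0.14,-0.02,0],0,0]]' | grep ft; python3 go.py '[-.0931,.1234,.062]' 107.6 h; python3 -m jog '[[[-0.14,0,0],0,0],[[-0.15,0.02,0],0,0],[[-0.15,0.04,0],0,0],[[-0.15,0.06,0],0,0],[[-0.14,0.08,0],0,0]]' | grep ft; python3 go.py '[-.0777,.0654,.062]' 107.6 h
```

```text
ft_force: [0.7, 1.2, -0.1]
t 31.15 pos [0.4571 0.1666 0.0636] heater -0.0917 0.1252 yaw 107.62 j6 1.48 F [ 0.7  1.2 -0.1] w 0.001 0.5676884955028072
shift units [-0.022 -0.017  0.02 ] turn 0.0001
ft_force: [-0.3, 1.4, 0.4]
t 31.775 pos [0.4903 0.1161 0.0632] heater -0.0754 0.067 yaw 107.65 j6 1.37 F [-0.3  1.4  0.4] w -0.0 0.5902123893611133
shift units [-0.02  -0.028  0.015] turn 0.0001
```

Light contact force, so the gate is following the finger. Finishing the swing.

```bash
python3 -m jog '[[[-0.13,0.1,0],0,0],[[-0.11,0.12,0],0,0],[[-0.1,0.13,0],0,0],[[-0.07,0.12,0],0,0],[[-0.05,0.08,0],0,0]]' | grep ft; python3 go.py '[-.0205,.0285,.062]' 107.6 h; python3 -m jog '[[[0,0.06,0],0,0],[[0,0.05,0],0,0],[[0,0,0],0,0]]' | grep ft; python3 go.py '[-.0205,.0285,.062]' 107.6 h
```

```text
ft_force: [-0.8, 0.3, -0.2]
t 32.4 pos [0.5439 0.0949 0.0633] heater -0.0308 0.0305 yaw 107.65 j6 1.32 F [-0.8  0.3 -0.2] w 0.0 0.4975840931001585
shift units [-0.025  0.129  0.016] turn 0.0001
ft_force: [0.2, 0.6, -0.2]
t 32.775 pos [0.5518 0.098  0.0634] heater -0.0224 0.031 yaw 107.67 j6 1.32 F [ 0.2  0.6 -0.2] w 0.0 0.0
shift units [-0.032  0.023  0.018] turn 0.0002
```

```bash
for i in 1; do python3 -m jog '[[[0,0.03,0],0,0],[[0,0,0],0,0]]' >/dev/null; python3 go.py '[-.0205,.0285,.062]' 107.6 h; python3 -m jog '[[[0,0.03,0],0,0],[[0,0,0],0,0]]' >/dev/null; python3 go.py '[-.0205,.0285,.062]' 107.6 h;python3 -m jog '[[[0,0.02,0],0,0],[[0,0,0],0,0]]' >/dev/null; python3 go.py '[-.0205,.0285,.062]' 107.6 h; done
```

```text
t 33.025 pos [0.5534 0.0985 0.0633] heater -0.0206 0.031 yaw 107.66 j6 1.32 F [-0.1 -0.5  0.5] w 0.002 0.3849634760990739
shift units [-0.032  0.001  0.016] turn 0.0002
t 33.275 pos [0.5539 0.0987 0.063 ] heater -0.0201 0.031 yaw 107.64 j6 1.32 F [-5.9 -2.3  4. ] w -0.004 3.26985502615571
shift units [-0.032 -0.005  0.013] turn 0.0001
t 33.525 pos [0.5541 0.0987 0.063 ] heater -0.0199 0.031 yaw 107.63 j6 1.33 F [-7.8 -2.1  6.3] w 0.001 5.1487065106630325
shift units [-0.031 -0.007  0.013] turn 0.0001
```

```bash
python3 -m jog '[[[0,0.03,0],0,0],[[0,0,0],0,0],[[0,-0.2,0],0,0],[[-0.3,-0.3,-0.4],0,0],[[-0.4,0,-0.5],0,0]]' >/dev/null; python3 -m jog '[[[-0.5,0,-0.5],0,0],[[-0.5,0,-0.3],0,0],[[0,0,0],0,0]]' >/dev/null; python3 go.py '[-.0205,.0285,.062]' 107.6 h
python3 - <<'E'
from h import *
im,d=grab('wrist');cv2.imwrite('pics/w8.png',cv2.resize(im,(800,600)))
E
```

```text
t 34.525 pos [ 0.5663 -0.0439  0.2025] heater -0.0517 -0.1086 yaw 107.46 j6 1.07 F [-0.6  0.  -0.1] w 0.002 0.0
shift units [1.722 0.369 1.752] turn -0.0004
```

View pics/w8.png

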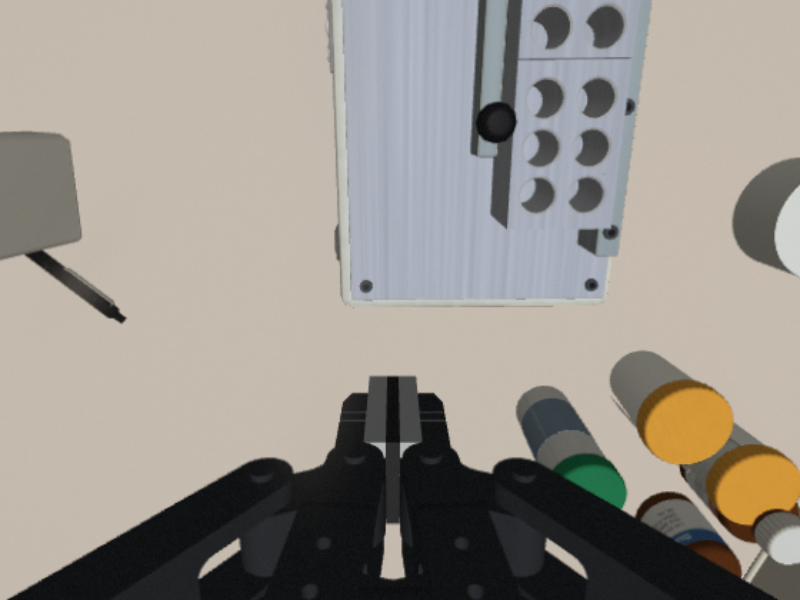

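The gate is shut along the block fronts (knob at (496,122)). The blocks are tight at the seam (575,58) and against the rail, and the bystanders are still standing. Handing in.

```bash
python3 -c "
from workcell import bot
print(bot.close_job())"
```

```text
the job is handed in; nothing more can be done
None
```

The job is handed in: both blocks are pushed fully home against the rail, the end stop and each other, the gate is shut to its hard stop, and nothing else on the bench was touched as far as I could see; the hand-in returned no verdict.

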